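# Take the test gauge plate off its keyhole bracket

## Task

Take the pressure-test plate down from its sloping bracket for the job: turn its catch aside, slide the plate along its keyhole slots until the stud heads come into the wide ends, and lift it off without forcing it. Lay it gently in the grey carry tray, flat on the tray's floor with the gauge up, let go, and leave everything else on the worktop where it is.

Things in the scene. Friction and masses are not known exactly. Their poses are not given: they have to be found in the camera images.
- plate: Test plate to take down: steel sheet 104 x 200 mm, 4 mm thick, carrying a pressure gauge (dial 65 mm), a galvanised tee and a black plug; 0.55 to 0.7 kg, centre of mass near the middle. Origin: middle of the sheet's underside; x across it to the slotted long edge (upper edge while hung), y along it to the gauge end, z out of the front. An end lip 18 mm high, 3 mm thick, at each short end.
- wide_a (a point): Centre of the wide end (round, 20 mm) of one keyhole slot, in the plate's underside at plate x = +36, y = -48 mm. The slot runs from it 26 mm toward the plate's -y to its narrow end (10.5 mm wide, centre at y = -74 mm). Over-pushed, the plate stops 6 mm past this point, where the stud heads catch on the holes' rims again.
- wide_b (a point): The same for the other slot: wide end at plate x = +36, y = +74 mm, narrow end centred at y = +48 mm. The plate must thus move about 26 mm toward its own -y, and be held so that both heads are within about 3 mm of the wide centres, across the slot too (it tends to sag down the slope there), to come off.
- grip (a point): Where to hold the plate: axis of the tee's free branch, 40 mm out from the sheet's underside, at plate x = -12, y = -25 mm. The tee's run, 34 mm thick, lies along plate y, 7 to 41 mm out from the underside; the branch, a socket 35 mm in diameter, stands straight out (plate z) and ends 61 mm out. Pinch it across plate x (sheet clear beside it), or across y above the run.
- push_lip (a point): Middle of the outer face of the lip at the gauge end (plate x = 0, y = +100 mm), 11 mm out from the sheet's underside; the lip is 104 mm long, 18 mm high and can be pushed here with closed fingers.
- bracket: Grey folded steel bracket, bolted to the worktop, that carries the sloping face, the studs and the catch. Origin: on the worktop, 62 mm straight below the face's origin; x away from the robot, y along the bracket, z up. Foot flanges reach 68 mm to the front and back.
- face: Sloping front of the fixed grey bracket. Origin: in its surface, under the plate's origin when hung fully home, 62 mm above the worktop; x up the slope (away from the robot, rising at 30 degrees), y level along it, z out of it. It reaches over x = -57 to 57, y = -158 to 66 mm. The hung plate lies on it with axes agreeing, offset 0 to -4 mm in y; sliding friction is ordinary (about 0.6).
- stud_a (a point): Foot, in the face, of the stud in slot a (face x = +36, y = -74 mm). Studs stand along face z: neck 8 mm thick; flat head 14 mm across, its underside 7.2 mm and its top 11.2 mm off the face, so the 4 mm sheet has 3 mm of play under it.
- stud_b (a point): Foot, in the face, of the like stud in slot b (face x = +36, y = +48 mm).
- catch (a joint): Turn catch on the face, rad. 0: its bar points along face +y at the plate's end lip and blocks it; +1.57: turned down the slope, to the robot; -1.57: up the slope. Pivot at face x = 0, y = -146 mm, axis face z; either way, ends at 1.6; stays where left (friction 0.05 N m). Bar 12 mm wide, 40 mm long from the pivot, top 6.5 mm off the face; turn it at least 1.4 so that the plate can pass.
- lug (a point): Thumb pin of the catch: steel pin 8 mm in diameter, 22 mm from the catch's pivot, along face z from 6 to 26 mm off the face; this point is 14 mm off the face, on its axis.
- tray: Open grey plastic carry tray, fixed to the worktop: 158 x 254 mm over its rim, 30 mm high, inside 140 mm (x) by 236 mm (y), floor 5 mm thick. Origin: centre of its underside on the worktop; x across, y along its length, z up.
- screwdriver: Flat screwdriver with a yellow handle, 212 mm long, 29 mm thick, lying down; a bystander, to be left where it is. Origin: centre of its underside.
- cap: White plastic screw cap, 37 mm across, 22 mm high; a bystander, to be left where it is. Origin: centre of its underside.
- torch: Black pocket torch, 131 mm long, 34 mm thick, lying down; a bystander, to be left where it is. Origin: centre of its underside.
- union: Brass union half, 46 x 40 x 40 mm; a bystander, to be left where it is. Origin: centre of its underside.
- elbow: Galvanised pipe elbow, 64 mm, 40 mm high; a bystander, to be left where it is. Origin: centre of its underside.
- tape: Yellow and black pocket tape measure, 34 x 85 mm, 66 mm high; a bystander, to be left where it is. Origin: centre of its underside.
- marker: Green and black felt marker, 131 mm long, 14 mm thick, lying down; a bystander, to be left where it is. Origin: centre of its underside.
- penetrant: Aerosol can standing upright, 66 mm across, 184 mm high; a bystander, to be left where it is. Origin: centre of its underside.

How it is judged:
On the way, in this order (a step that is already met when the one before it is completed fails the run):
1. the catch is turned aside, out of the plate's way ((value of joint catch above 1 rad or value of joint catch below -1 rad)), for 0.1 s.
2. the plate, still on its studs, is slid along to the wide ends of its slots (y of plate in the frame of face below -0.018 m and z of plate in the frame of face below 0.006 m), for 0.1 s.
At the end, for the whole second after the job is handed in: the plate lies at rest inside the tray, flat on the tray's floor (within about 3 degrees, origin less than 4 mm above the floor and within 35 mm of the tray's middle each way), gauge up (x of plate in the frame of tray between -0.035 and 0.035 m and y of plate in the frame of tray between -0.035 and 0.035 m and z of plate in the frame of tray below 0.009 m and angle between plate's own z axis and vertical below 0.06 rad and linear speed of plate below 0.02 m/s); the robot touches nothing.
It fails at once if the plate is forced against its bracket, studs or catch (more than 100 N in all its contacts) (contact force between plate and bracket above 100 N).
It fails at once if the plate is dropped or slammed into the tray (more than 60 N) (contact force between plate and tray above 60 N).
It fails at once if a bystander is moved by more than 40 mm (distance of any of screwdriver, torch, union, elbow, tape, marker, penetrant, cap from where it was at the start of the episode above 0.04 m).
It also fails if it takes over 69 s, if anything falls off the work surface, if the arm or the gripper's body presses on something with over 40 N, if the wrist force passes 120 N, or if a joint passes its speed limit or range.

## Robot

A 6-joint arm with a two-finger parallel gripper is mounted at the origin on a cart in front of the work surface, level with it; the furniture and walls round the work are solid. World frame = base frame: x ahead of the robot, y to its left, z up, the work surface at z = 0. Lengths are in m, angles in rad, forces in N, time in s.
With the tool pointing down it reaches from about 0.35 to 0.975 m from the base axis. Payload 17.4 kg.
Tool frame: the origin (TCP) lies at the very end of the fingers, on their centre line; the grasp point (between the pads) lies 19 mm behind it; z points along the fingers, y is the line along which they close (so a half turn about z gives the same grasp; the last joint's range is limited). The gripper opens to 85 mm and grips with 20 to 120 N. Pads are 22 mm wide; open, the fingers measure 114 mm over their backs; the gripper's body (76 mm by 85 mm) begins 54 mm behind the grasp point. The pads swing forward as they close: fully open they stand 13 mm farther back than shut.
Start: joints at [-1.224, 0.116, 1.442, -0, 1.584, -0.038], TCP at [0.253, -0.626, 0.231] pointing down, gripper open.
Joint ranges: [-2.83, 2.83], [-0.83, 2.19], [0.07, 2.5], [-1.14, 4.28], [0.01, 3], [-2.97, 2.97]. Speed limits (rad/s): [1.89, 1.89, 2.22, 3.14, 3.14, 3.14].

## Interface

Orientations are given as [roll, pitch, yaw] about the fixed x, y, z axes, in that order (R = Rz(yaw) Ry(pitch) Rx(roll)).
In Python, from cell import manip gives the robot as it stands. The module is installed in compiled form; this text tells all that it offers. Calls block until the motion is done:
- manip.movep(position, orientation): joint-space move of the TCP to a pose.
- manip.line_to(position, rotation=None, feed=0.15, until_force=None): straight line of the TCP; rotation=None keeps the orientation; feed is the mean speed in m/s. With until_force (N) it stops when the force on the tool has changed by that much, and returns True; else False.
- manip.move_joints(angles): joint-space move.
- manip.grip(opening, newtons=None): finger opening in m; newtons is the grip in N (None keeps the last); returns when the fingers have stopped.
- manip.sleep(seconds).
- manip.solve_ik(position, orientation): joint angles nearest the present ones, or None.
- manip.observe(): the state.
- manip.snapshot(name): name is "scene" or "top"; returns the picture (480x640x3 uint8, red, green, blue); there is no depth.
- manip.calibration(name): a dict with "fx", "fy", "cx", "cy" (pixels), "eye" and "rotation" of the camera in the world. Camera axes: x right, y down, z forward; pixel columns grow to the right and rows downward; lengths in m; the calibration is good to about 2 mm. A picture is of the moment at which its call begins. calibration takes no time and is no camera call.
A pose or a line that the arm cannot do raises manip.MotionError and nothing moves.
- manip.hand_in(): hands the job in; it is judged then, once.
The state is a dict: "time_s": time; "joint_positions": joint angles; "joint_vel": joint speeds; "joint_efforts": joint torques, N m; "eef_pos": TCP position; "ee_rot": TCP orientation; "contact_force": force on the tool from outside, world axes, zero at the start; "ft_torque": the same for the moment, N m; "width": finger opening in m; "gripper_force": force on a finger pad.
Only numpy, scipy, OpenCV 4.12 (cv2) and the standard library are available. Lean on these libraries where they do the work, as an engineer would, in place of code of your own. Each camera call takes 0.05 s, during which the arm holds its last target. There are 200 camera calls.

## Working session

There is one attempt and no reset: what is moved stays moved. The work goes in short steps, each a Python script; the robot and the scene stay as the last script left them, time stands still between calls to the robot, and variables do not carry over. Pictures are saved under pics/ and viewed, at most 10 in all, crops included, and the job is handed in when it is done.

```bash
mkdir -p pics
python3 - <<'E'
from cell import manip
import cv2,numpy as np
for n in("scene","top"):
    cv2.imwrite(f"pics/{n}0.png",manip.snapshot(n)[:,:,::-1]); c=manip.calibration(n)
    print(n,{k:np.round(v,4).tolist() for k,v in c.items()})
s=manip.observe();print(s["time_s"],s["eef_pos"],s["ee_rot"],s["width"])
E
```

```text
scene {'fx': 577.0927, 'fy': 577.0927, 'cx': 320.0048, 'cy': 243.306, 'eye': [-0.2304, 0.9574, 0.9864], 'rotation': [-2.171, -0.0207, -2.4802]}
top {'fx': 485.8227, 'fy': 485.8227, 'cx': 319.9665, 'cy': 238.7899, 'eye': [0.356, -0.1069, 1.1413], 'rotation': [-2.9567, 0.0065, -1.5938]}
0.1 [ 0.25330727 -0.62548552  0.2306107 ] [-3.14053770e+00 -4.08028458e-05  3.84822238e-01] 0.0856542852297513
```

View pics/scene0.png

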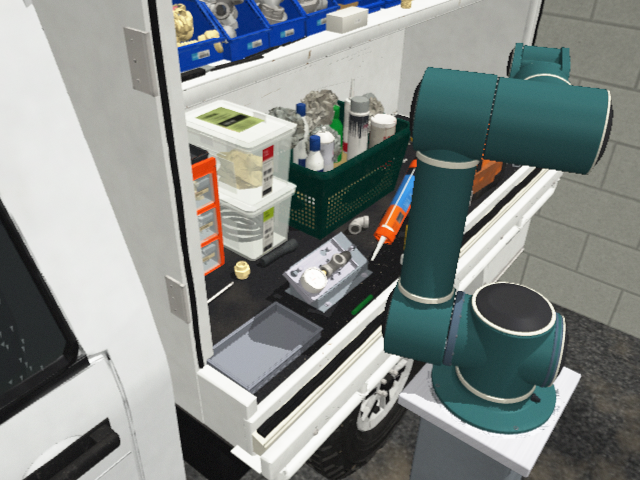

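View pics/top0.png

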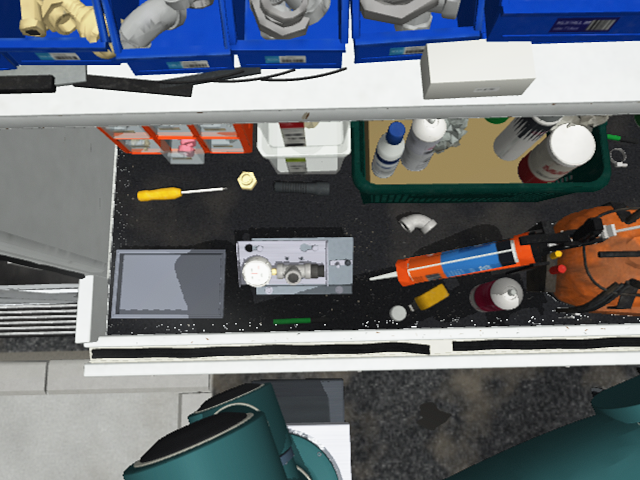

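The scene view shows the bracket at about (328,270) and the tray at (265,345). In the top view the tray is at (168,284), the bracket spans (237-353, 238-297), the plate is on its left part with the gauge at (256,270), and the catch is on its right near (340,262). I'll enlarge both views.

Run:
```python
import cv2,numpy as np
t=cv2.imread("pics/top0.png")[225:305,225:365]; s=cv2.imread("pics/scene0.png")[225:315,275:385]
cv2.imwrite("pics/c_top.png",cv2.resize(t,None,fx=5.7,fy=5.7,interpolation=cv2.INTER_CUBIC))
cv2.imwrite("pics/c_scene.png",cv2.resize(s,None,fx=6,fy=6,interpolation=cv2.INTER_CUBIC))
```

```text
(no output)
```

View pics/c_top.png

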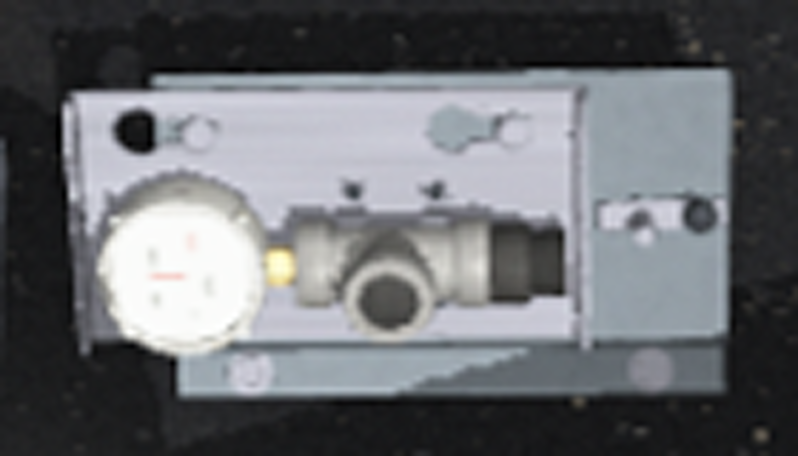

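View pics/c_scene.png

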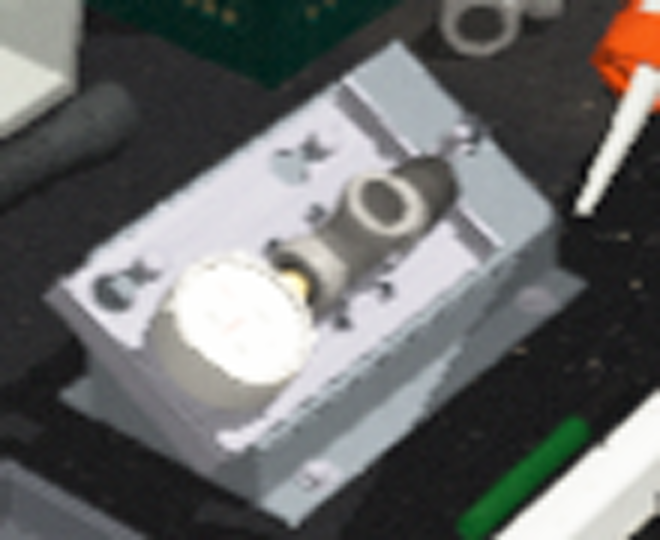

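The top crop shows stud heads at crop (198,134) and (514,132), the catch pivot at (700,214), and face corners at (731,70) and (726,340). The scene crop shows the same heads at about (143,270) and (321,148), with face corners at (400,40) and (555,215). The studs sit in the narrow ends and the catch bar points at the lip. I'll fit the face pose (x, y, yaw) to these points, and the tray by mask.

```bash
cat > h.py <<'E'
from cell import manip
import cv2,numpy as np
from scipy.spatial.transform import Rotation as Ro
from scipy.optimize import least_squares
C={n:manip.calibration(n) for n in("scene","top")}
def R(e): return Ro.from_euler("xyz",e).as_matrix()
def proj(n,P):
    c=C[n];q=(np.atleast_2d(P)-c["eye"])@R(c["rotation"])
    return np.c_[c["fx"]*q[:,0]/q[:,2]+c["cx"],c["fy"]*q[:,1]/q[:,2]+c["cy"]]
def ray(n,px,z):
    c=C[n];px=np.atleast_2d(px)
    d=np.c_[(px[:,0]-c["cx"])/c["fx"],(px[:,1]-c["cy"])/c["fy"],np.ones(len(px))]@R(c["rotation"]).T
    return c["eye"]+d*((z-c["eye"][2])/d[:,2])[:,None]
def faceR(yaw): return R([0,-np.pi/6,yaw])
def fw(p,X): # face mm -> world; p=x,y,yaw
    return np.array([p[0],p[1],.062])+np.atleast_2d(X)/1000@faceR(p[2]).T
E
python3 - <<'E'
from h import *
F=np.array([[36,48,11.2],[36,-74,11.2],[0,-146,6.5],[57,-158,0],[-57,-158,0]])
T=np.array([[198,134],[514,132],[700,214],[731,70],[726,340]])/5.7+225-.4
S=np.array([[143,270],[321,148],[400,40],[555,215]])/6+[275,225]-.4
def res(p): return np.r_[(proj("top",fw(p,F))-T).ravel(),(proj("scene",fw(p,F[[0,1,3,4]]))-S).ravel()]
s=least_squares(res,[.4,0,0],loss="soft_l1");print("face",s.x.round(4));print(res(s.x).reshape(-1,2).round(1).tolist())
np.save("face.npy",s.x)
im=cv2.imread("pics/top0.png").astype(int)
b,g,r=im[...,0],im[...,1],im[...,2]
m=((g>75)&(b-r>3)&(b<190)).astype(np.uint8);m[:240]=0;m[325:]=0;m[:,:108]=0;m[:,232:]=0
m=cv2.morphologyEx(m,cv2.MORPH_CLOSE,np.ones((5,5)))
c=max(cv2.findContours(m,0,2)[0],key=cv2.contourArea)
W=ray("top",c[:,0].astype(float),.03)[:,:2].astype(np.float32);rc=cv2.minAreaRect(W);print("tray rim fit",rc,cv2.boundingRect(c))
by={"penetrant":([497,292],.184),"tape":([432,296],.066),"cap":([398,312],.02),"marker":([292,321],.01),"elbow":([417,222],.03),"torch":([302,187],.03),"union":([247,180],.03)}
for k,(p,z) in by.items(): print(k,ray("top",p,z)[0].round(3))
print("shelf edge? ",ray("top",[320,118],0.4)[0].round(3), ray("top",[320,350],0.05)[0].round(3))
E
```

```text
face [ 0.509  -0.0174 -0.0234]
[[-0.4, -0.2], [-0.3, 0.1], [-0.5, 0.1], [-0.2, 0.2], [-0.3, 0.1], [1.0, -3.1], [0.6, -3.0], [-0.7, -1.0], [0.4, -0.6]]
tray rim fit ((0.4692044258117676, 0.2502216100692749), (0.2650447189807892, 0.1583387851715088), 88.61939239501953) (109, 249, 117, 70)
penetrant [ 0.421 -0.449  0.184]
tape [ 0.423 -0.348  0.066]
cap [ 0.392 -0.278  0.02 ]
marker [ 0.377 -0.036  0.01 ]
elbow [ 0.598 -0.332  0.03 ]
torch [ 0.69  -0.065  0.03 ]
union [0.711 0.066 0.03 ]
shelf edge?  [ 0.695 -0.11   0.4  ] [ 0.312 -0.099  0.05 ]
```

The face fits the top view to within 0.5 px: origin (0.509, -0.017), yaw -0.023. The tray is about 254 x 158 mm at (0.469, ~0.247). Next is turning the catch: closed fingers go up-slope of the pin and follow the arc while turning with it.

```bash
cat >> h.py <<'E'
try: P=np.load("face.npy")
except Exception: P=None
def eul(M): return Ro.from_matrix(M).as_euler("xyz")
def tool(X,phi=0.,flip=0):
    """tool pose, z into the face; phi=0: closes along face x; phi turns about face +z"""
    B=np.array([[0,1,0],[1,0,0],[0,0,-1.]])
    M=faceR(P[2])@R([0,0,phi+flip*np.pi])@B
    return fw(P,X)[0],eul(M)
def st(m=""):
    s=manip.observe();print(m,round(s["time_s"],1),s["eef_pos"].round(4),"F",np.round(s["contact_force"],1),"Ff",(faceR(P[2]).T@s["contact_force"]).round(1),"w",round(s["width"],4),"gf",np.round(s["gripper_force"],1));return s
E
cat > catch.py <<'E'
from h import *
def pt(th,gap,z,r=21): # finger behind the pin at catch angle th
    rad=np.array([-np.sin(th),np.cos(th)]); tan=np.array([-np.cos(th),-np.sin(th)])
    q=np.array([0,-146])+r*rad-tan*(15+gap); return [*q,z]
for f in (0,1):   # tool y along the radial: phi=pi/2+th
    js=[manip.solve_ik(*tool(pt(t,g,z),np.pi/2+t,f)) for t,g,z in((0,8,90),(0,8,10),(.8,0,10),(1.55,0,10))]
    print(f,[None if j is None else np.round(j,2).tolist() for j in js])
E
python3 catch.py; python3 -c "
from h import *
px=np.array([388,302])/5.7+225-.4
# socket rim centre: ray onto plane 61 mm off the face
n=faceR(P[2])[:,2];o=fw(P,[0,0,61])[0];a=C['top']['eye'];b=ray('top',px,0.)[0];d=b-a
w=a+d*(n@(o-a))/(n@d);print('branch top in face mm',(faceR(P[2]).T@(w-fw(P,[0,0,0])[0])*1000).round(1))
for g in ((-12,-25,30),(-12,-50,100),(-12,-25,150)):
  for f in (0,1): print(g,f,np.round(manip.solve_ik(*tool(g,0,f)),2))
"
```

```text
0 [[-0.46, -0.58, 2.21, 0.25, 1.04, -2.08], [-0.42, -0.41, 2.22, 0.26, 0.86, -2.09], [-0.43, -0.46, 2.28, 0.27, 0.86, -2.91], [-0.47, -0.48, 2.31, 0.29, 0.86, 2.58]]
1 [[-0.46, -0.58, 2.21, 0.25, 1.04, 1.06], [-0.42, -0.41, 2.22, 0.26, 0.86, 1.05], [-0.43, -0.46, 2.28, 0.27, 0.86, 0.24], [-0.47, -0.48, 2.31, 0.29, 0.86, -0.57]]
branch top in face mm [-13.  -28.1  61. ]
(-12, -25, 30) 0 [-0.19 -0.6   2.34  0.11  0.89 -0.21]
(-12, -25, 30) 1 [-0.19 -0.6   2.34  0.11  0.89  2.93]
(-12, -50, 100) 0 [-0.29 -0.75  2.32  0.15  1.07 -0.3 ]
(-12, -50, 100) 1 [-0.29 -0.75  2.32  0.15  1.07  2.84]Traceback (most recent call last):
  File "<string>", line 8, in <module>
    for f in (0,1): print(g,f,np.round(manip.solve_ik(*tool(g,0,f)),2))
                              ~~~~~~~~^^^^^^^^^^^^^^^^^^^^^^^^^^^^^^^^
    return _wrapfunc(a, 'round', decimals=decimals, out=out)
    return _wrapit(obj, method, *args, **kwds)
    result = getattr(arr, method)(*args, **kwds)
TypeError: unsupported operand type(s) for *: 'NoneType' and 'float'
```

Branch top measures (-13.0, -28.1) in the face frame. Nominal is (-12, -25), so the plate sags 1 mm and sits -3 mm in y, which is consistent. Turning the catch now.

```bash
cat > run1.py <<'E'
from h import *
exec(open("catch.py").read().split("for f in")[0].split("import *")[1])
manip.grip(0.0)
p=manip.observe(); manip.line_to([.253,-.60,.33],feed=.25)
manip.movep([.44,-.18,.30],tool(pt(0,8,90),np.pi/2,1)[1])
manip.movep(*tool(pt(0,8,70),np.pi/2,1))
hit=manip.line_to(*tool(pt(0,8,10),np.pi/2,1),feed=.08,until_force=15);st(f"down {hit}")
if not hit:
    for t in (0,.3,.6,.9,1.2,1.4,1.57):
        hit=manip.line_to(*tool(pt(t,0,10),np.pi/2+t,1),feed=.05,until_force=20);st(f"{t} {hit}")
        if hit: break
cv2.imwrite("pics/s1.png",manip.snapshot("scene")[:,:,::-1])
E
python3 run1.py
```

```text
down False 4.7 [ 0.5211 -0.1428  0.0827] F [-0.4 -0.1  0.8] Ff [ 0.1 -0.1  0.9] w -0.0 gf 0.0
0 False 5.0 [ 0.5137 -0.1426  0.0783] F [0.2 0.3 0.4] Ff [0.4 0.3 0.3] w 0.0002 gf 0.0
0.3 False 5.5 [ 0.5082 -0.1389  0.0749] F [-0.3 -0.2  0.1] Ff [-0.2 -0.2  0.2] w 0.0002 gf 0.1
0.6 False 6.0 [ 0.5016 -0.1375  0.0709] F [ 0.6 -1.1  0.7] Ff [ 0.8 -1.1  0.3] w 0.0001 gf 0.0
0.9 False 6.4 [ 0.495  -0.1383  0.0671] F [-0.  -0.7  0. ] Ff [-0.  -0.7  0. ] w -0.0 gf 0.0
1.2 False 6.8 [ 0.4889 -0.1414  0.0636] F [0.1 0.8 0.3] Ff [0.2 0.8 0.2] w 0.0002 gf 0.0
1.4 False 7.2 [ 0.4853 -0.1445  0.0616] F [0.8 0.8 0.2] Ff [ 0.7  0.8 -0.2] w 0.0001 gf 0.3
1.57 False 7.5 [ 0.4828 -0.1477  0.0602] F [ 0.2  1.5 -0.7] Ff [-0.2  1.5 -0.7] w 0.0003 gf 0.5
```

```bash
cat > run2.py <<'E'
from h import *
exec(open("catch.py").read().split("for f in")[0].split("import *")[1])
manip.line_to(*tool(pt(1.55,4,10),np.pi/2+1.57,1),feed=.05)
manip.line_to(*tool(pt(1.55,4,60),np.pi/2+1.57,1),feed=.15);st()
t=manip.snapshot("top")[:,:,::-1][225:305,225:365];s=manip.snapshot("scene")[:,:,::-1][225:315,275:385]
cv2.imwrite("pics/s2.png",np.hstack([cv2.resize(t,None,fx=3,fy=3,interpolation=2),cv2.resize(s,(330,240),interpolation=2)]))
E
python3 run2.py
```

```text
8.3 [ 0.4584 -0.1429  0.1036] F [0.1 0.4 0.2] Ff [0.2 0.4 0.1] w 0.0 gf 0.0
```

View pics/s2.png

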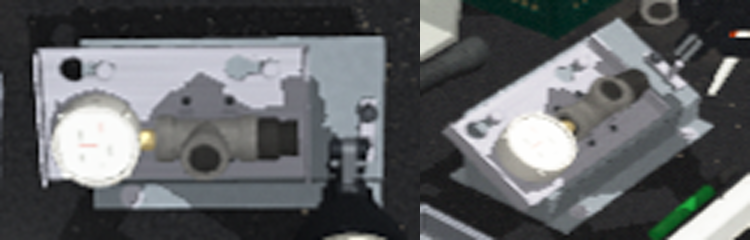

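The catch bar now points down-slope: pivot at (368,110), bar to (367,140). Next I grip the branch, lightly at first so the force can be checked.

```bash
cat > run3.py <<'E'
from h import *
manip.line_to(*tool([-20,-128,110],np.pi/2+1.57,1),feed=.25)
manip.grip(.075)
manip.movep(*tool([-13,-28,105]))
hit=manip.line_to(*tool([-13,-28,20]),feed=.12,until_force=12);st(f"down {hit}")
if not hit:
    manip.grip(0.0,20);manip.sleep(.3);st("grip20")
E
python3 run3.py
```

```text
down False 10.9 [ 0.4871 -0.0452  0.0733] F [ 0.3  0.6 -0.5] Ff [-0.   0.6 -0.6] w 0.0751 gf 0.0
grip20 11.6 [ 0.4872 -0.0449  0.0735] F [-6.9 -0.6  5.9] Ff [-3.  -0.8  8.6] w 0.0338 gf 19.1
```

```bash
cat > run4.py <<'E'
from h import *
manip.grip(0.0,70);manip.sleep(.2);st("grip70")
manip.line_to(*tool([-13,-28,21.5]),feed=.02,until_force=25);s=st("lift1.5")
fx=lambda: float((faceR(P[2]).T@(manip.observe()["eef_pos"]-fw(P,[0,0,0])[0]))[0]*1000)
a=manip.line_to(*tool([-10,-28,21.5]),feed=.008,until_force=8);hi=fx();st(f"up {a} {hi:.2f}")
b=manip.line_to(*tool([-16,-28,21.5]),feed=.008,until_force=14);lo=fx();st(f"dn {b} {lo:.2f}")
E
python3 run4.py
```

```text
grip70 12.0 [ 0.4871 -0.0449  0.0736] F [-11.2   0.3   9.1] Ff [-5.2  0.  13.5] w 0.0326 gf 67.9
lift1.5 12.3 [ 0.4861 -0.0448  0.0739] F [-0.3 -0.3 -3.3] Ff [-1.9 -0.3 -2.7] w 0.0328 gf 70.1
up False -10.33 12.8 [ 0.4887 -0.0448  0.0753] F [-1.9  0.7 -7. ] Ff [-5.1  0.6 -5.1] w 0.0324 gf 70.1
dn True -13.58 13.4 [ 0.4857 -0.0449  0.074 ] F [ 7.5  0.3 -2.2] Ff [ 5.3  0.4 -5.7] w 0.0329 gf 70.8
```

Down-slope contact came at x about -13.4 and up-slope is clear to -10.4, so the slot centre is at about -12. Probing the home end in +y gives the exact slide length; then I slide.

```bash
cat > run5.py <<'E'
from h import *
fp=lambda: (faceR(P[2]).T@(manip.observe()["eef_pos"]-fw(P,[0,0,0])[0])*1000)
manip.line_to(*tool([-12,-28,21.5]),feed=.02);st("ctr")
a=manip.line_to(*tool([-12,-21,21.5]),feed=.01,until_force=8);y0=fp()[1];st(f"home {a} {fp().round(2)}")
yt=y0-(27 if a else 26)
if a: 
    h=manip.line_to(*tool([-12,yt,21.5]),feed=.03,until_force=25);st(f"slid {h} {fp().round(2)}")
manip.sleep(.2)
t=manip.snapshot("top")[:,:,::-1][225:305,225:365];s=manip.snapshot("scene")[:,:,::-1][225:315,275:385]
cv2.imwrite("pics/s3.png",np.hstack([cv2.resize(t,None,fx=3,fy=3,interpolation=2),cv2.resize(s,(440,320),interpolation=2)[:240*1]]) if 0 else np.vstack([cv2.resize(t,(560,320),interpolation=2),cv2.resize(s,(560,458),interpolation=2)[:270]]))
E
python3 run5.py
```

```text
ctr 13.7 [ 0.4871 -0.0449  0.0745] F [ 0.3 -1.4 -4.7] Ff [-2.1 -1.4 -4.2] w 0.033 gf 70.9
home True [-12.41 -24.45  21.26] 14.2 [ 0.487  -0.0413  0.0742] F [ 1.2 -4.3 -1. ] Ff [ 0.6 -4.3 -1.5] w 0.0328 gf 71.1
slid False [-12.16 -51.46  21.42] 15.2 [ 0.4865 -0.0683  0.0745] F [-1.   0.6 -5.6] Ff [-3.7  0.6 -4.3] w 0.033 gf 70.9
```

View pics/s3.png

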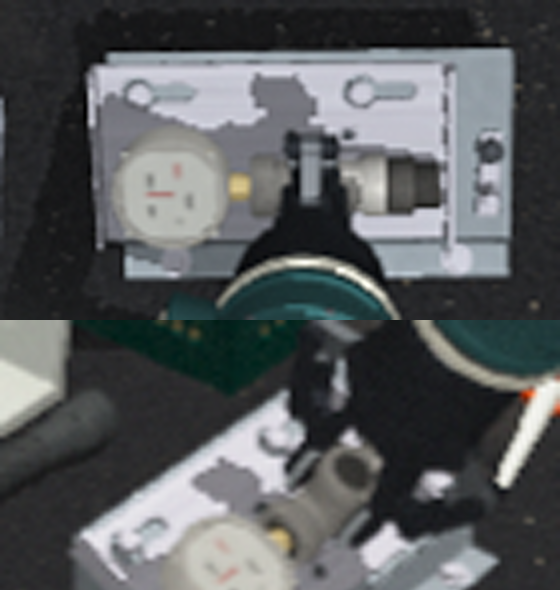

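Both stud heads sit in the middle of the round wide ends: top part at about (140,93) and (362,92). I lift off along the face normal, carry the plate up, and recheck the tray's end edges from the first picture.

```bash
cat > run6.py <<'E'
from h import *
fp=lambda: (faceR(P[2]).T@(manip.observe()["eef_pos"]-fw(P,[0,0,0])[0])*1000)
h=manip.line_to(*tool([-12,-51.5,36]),feed=.03,until_force=15);st(f"off {h} {fp().round(1)}")
if not h:
    manip.line_to(*tool([-12,-51.5,75]),feed=.1)
    p=manip.observe()["eef_pos"];manip.line_to(p+[0,0,.12],feed=.2);st("up")
g=cv2.imread("pics/top0.png",0)
print(g[300,100:125].tolist(),g[300,215:240].tolist());print(g[240:262,150].tolist(),g[305:325,150].tolist())
E
python3 run6.py
```

```text
off False [-11.9 -51.5  36.1] 16.2 [ 0.4794 -0.0682  0.0873] F [ 0.  1. -6.] Ff [-3.   1.  -5.2] w 0.0328 gf 71.0
up 17.4 [ 0.4596 -0.0677  0.2386] F [ 0.6 -0.  -6.8] Ff [-2.9 -0.  -6.2] w 0.0325 gf 71.0
[131, 132, 133, 133, 132, 132, 129, 169, 152, 71, 47, 46, 120, 152, 150, 153, 111, 73, 75, 71, 125, 157, 154, 154, 154] [102, 102, 102, 101, 98, 99, 101, 105, 90, 50, 33, 32, 30, 32, 32, 32, 30, 33, 32, 33, 32, 32, 30, 30, 31]
[43, 41, 40, 37, 38, 42, 32, 28, 23, 85, 150, 156, 172, 109, 101, 146, 155, 152, 153, 153, 153, 154] [155, 155, 155, 157, 158, 120, 100, 103, 101, 131, 159, 154, 161, 92, 46, 49, 49, 46, 45, 47]
```

```bash
cat > run7.py <<'E'
from h import *
L=ray("top",[112,300],.03)[0];r3=ray("top",[223.5,300],.03)[0];r0=ray("top",[223.5,300],0)[0]
t=ray("top",[150,249.5],.03)[0];b=ray("top",[150,317.5],.03)[0]
print(L.round(4),r3.round(4),r0.round(4),t.round(4),b.round(4),"len",L[1]-r3[1],L[1]-r0[1],"w",t[0]-b[0])
yc=L[1]-.127; xc=(t[0]+b[0])/2; yaw=-.024
xc-=(yc-t[1])*yaw*-1  # shift along the tilted axis to the centre
print("tray",xc,yc)
Rt=R([0,0,yaw]); B=np.array([[0,1,0],[1,0,0],[0,0,-1.]]); e=eul(Rt@B)
off=Rt@np.array([-12.1,-25.5,20])/1000+[0,0,.005]
g=np.array([xc,yc,0])+off
manip.movep([.46,.06,.24],e)
manip.movep(g+[0,0,.12],e);st("above");print("goal",g)
cv2.imwrite("pics/s4.png",manip.snapshot("scene")[210:430,180:400,::-1].repeat(2,0).repeat(2,1))
np.save("goal.npy",np.r_[g,e])
E
python3 run7.py
```

```text
[0.4335 0.3729 0.03  ] [0.4275 0.1184 0.03  ] [0.4295 0.1245 0.    ] [0.5482 0.2909 0.03  ] [0.392  0.2844 0.03  ] len 0.2544700170443466 0.24838829640207322 w 0.15616322370041652
tray 0.4711988226049929 0.24588966421801878
above 18.9 [0.4585 0.2201 0.1452] F [-0.3 -0.8 -6.6] Ff [-3.5 -0.8 -5.6] w 0.0329 gf 71.2
goal [0.45849037 0.22068738 0.025     ]
```

View pics/s4.png

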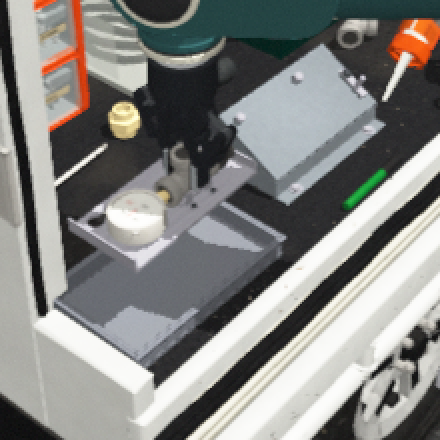

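The plate hangs level over the tray, gauge up, and the bracket is empty. Lowering it now.

```bash
cat > run8.py <<'E'
from h import *
G=np.load("goal.npy");g,e=G[:3],G[3:]
h=manip.line_to(g+[0,0,.012],e,feed=.08,until_force=10);st(f"near {h}")
h=manip.line_to(g+[0,0,-.006],e,feed=.01,until_force=5);st(f"touch {h}")
E
python3 run8.py
```

```text
near False 20.4 [0.4588 0.2208 0.0375] F [ 0.1 -0.  -6.1] Ff [-3.  -0.  -5.3] w 0.0329 gf 71.2
touch True 21.5 [0.4585 0.2207 0.0256] F [-1.1  0.7  5.1] Ff [1.5 0.7 4.9] w 0.0326 gf 71.4
```

```bash
cat > run9.py <<'E'
from h import *
manip.grip(.055);st("open")
p=manip.observe()["eef_pos"];manip.line_to(p+[0,0,.15],feed=.12)
manip.movep([.46,-.03,.3],manip.observe()["ee_rot"]);manip.sleep(.3);st("clear")
t=manip.snapshot("top")[:,:,::-1];s=manip.snapshot("scene")[:,:,::-1]
cv2.imwrite("pics/s5.png",np.vstack([cv2.resize(t[160:330,100:440],(560,280),interpolation=2),cv2.resize(s[230:400,190:470],None,fx=2,fy=1.8,interpolation=2)[:310]]))
E
python3 run9.py
```

```text
open 21.9 [0.4577 0.2202 0.0245] F [0.8 0.2 0.3] Ff [ 0.8  0.2 -0.2] w 0.055 gf 0.0
clear 24.7 [ 0.4601 -0.0294  0.2996] F [-0.9  0.4 -0.6] Ff [-1.1  0.3 -0.1] w 0.0553 gf 0.0
```

View pics/s5.png

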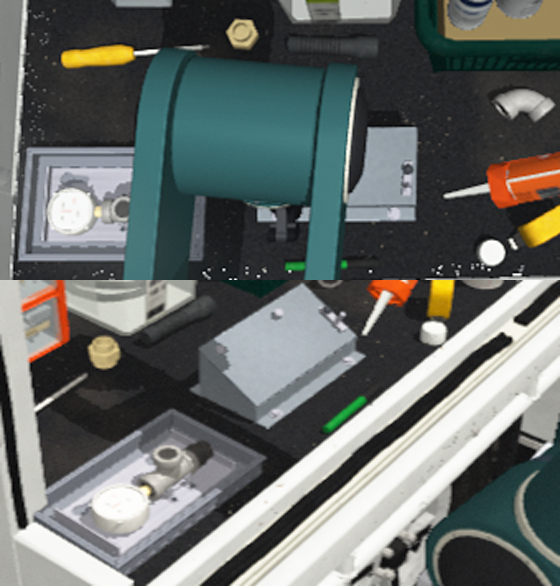

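The last picture shows the plate flat in the tray with the gauge up (scene part, gauge at about (120,505), tee at (165,460)). The arm is clear and the bystanders are where they were. Handing in.

```bash
python3 -c "
from cell import manip
print(manip.hand_in())"
```

```text
the job is handed in; nothing more can be done
None
```

The plate is off its bracket and lying flat in the grey tray with the gauge up; I let go, backed the arm clear and handed the job in at about 25 s (limit 69 s), with no verdict returned.

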